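Set the dosing pump to 7 and lock it

ROBOT

A 7-joint arm with a two-finger parallel gripper is mounted at the origin on the work surface. World frame = base frame: x ahead of the robot, y to its left, z up, the work surface at z = 0. Lengths are in m, angles in rad, forces in N, time in s.
With the tool pointing down it reaches from about 0.35 to 0.9 m from the base axis. Payload 7.2 kg.
Tool frame: the origin (TCP) lies midway between the tips of the shut fingers; the grasp point (between the pads) lies 19 mm behind it (grip_depth is the distance from the TCP to the grasp point, in m); z points along the fingers, y is the line along which they close (so a half turn about z gives the same grasp; the last joint's range is limited). The gripper opens to 85 mm and grips with 20 to 120 N. Pads are 22 mm wide; open, the fingers measure 114 mm over their backs; the gripper's body (76 mm by 85 mm) begins 54 mm behind the grasp point. The pads swing forward as they close: fully open they stand 13 mm farther back than shut.
Start: joints at [1.2, 0.411, -0.013, 1.596, 0.006, 1.134, -0.082], TCP at [0.186, -0.597, 0.231] pointing down, gripper open.
Joint ranges: [-2.95, 2.95], [-0.29, 1.99], [-1.47, 1.44], [0.14, 2.54], [-1.03, 4.17], [0.13, 1.85], [-2.86, 2.86]. Speed limits (rad/s): [2.39, 2.39, 3.01, 3.01, 3.14, 3.14, 3.14].

INTERFACE

Orientations are given as a unit quaternion [w, x, y, z].
In Python, from rig import read_state, camera, sign_off, silhouettes, grip_depth gives the robot as it stands.
- The arm moves only by the shell command python3 -m pendant 'ROWS' [FORCE]. ROWS is a JSON object of lists of equal length, an entry for each row: "hand": the closure in counts, from 0 (fully open) to 255 (shut); "delta_pos": the shift along the tool's x, y, z in cm, a list of three; "twist": the turn about the tool's z in rad. A call has exactly 5 rows; each row is the pose to reach, as a shift and turn from the pose commanded when the call began, along the tool's axes at that moment; what a row does not reach only later rows make up. A row lasts 1/8 s, in which the tool goes at most 62.5 mm and 10.7 degrees, less where a joint would pass 70% of its speed; a pose out of reach is approached as far as the arm can. A call with a gripper value outside its range is refused whole. The fingers move at their own pace and stop on an object; FORCE is the grip in N (left out, the last holds). Time passes only in rows, so rows that repeat a pose let the fingers close, or fill a call up. It gives the time, the measured TCP pose, the force, the opening and the grip force at its end, in the units of the state.
- read_state(): the state, without advancing time (a new reading comes with each control period).
- camera(name): name is "side" or "top" or "wrist"; returns a dict with "frame" (420x560x3 uint8, blue, green, red), "K" (3x3 intrinsics, pixels), "k1" (the pictures are not rectified: a ray, as slopes to the right and down, at radius r is drawn at 1 + k1 r^2 times it, then the intrinsics apply), "extrinsics" (4x4, takes a point from camera to world coordinates). Camera axes: x right, y up, looking along -z (the intrinsics and any distortion apply to the point x, -y, -z); pixel columns grow to the right and rows downward; lengths in m; the calibration is good to about 2 mm. A picture is of the moment at which its call begins. There is no depth.
- sign_off(): hands the job in; it is judged then, once.
Trained networks look in a picture, given as the dict that the camera call returned (one of the last four; its "shot" number tells which), for a name from the list of things; names that differ only in an ending like _2 or _b are one class to them, and where a whole thing is asked for, a point or a joint stands for the part that bears it (a point fixed in the world has none). Each returns a list of dicts, best first, with "score" (0 to 1); they miss things now and then, are a little off and sometimes report something else, mostly with a low value. They report only what shows in the picture. A call takes as long as a camera call.
- silhouettes(picture, thing): "mask" (420x560 bool, what is visible of it) and "xy" ([column, row] in pixels, amid what is visible of it).
The state is a dict: "clock": time; "q": joint angles; "qd": joint speeds; "joint_torque": joint torques, N m; "tcp_pos": TCP position; "tcp_rot": TCP orientation; "ft_force": force on the tool from outside, world axes, zero at the start; "torque": the same for the moment, N m; "opening": finger opening in m; "grasp_force": force on a finger pad.
Only numpy, scipy, OpenCV 4.12 (cv2) and the standard library are available. Lean on these libraries where they do the work, as an engineer would, in place of code of your own. Each camera call takes 0.05 s, during which the arm holds its last target. There are 200 camera calls.

TASK

The dose knob of the watering rig's dosing pump was left pulled out and its number dial stands somewhere between lower settings. Turn the knob until 7 shows in the small window, then push the knob fully home so that it locks at 7: feel for its slot by rocking the knob under light pressure and never force it (no more than 20 N on the lock). Let go of it, and leave the other things on the table where they are.

Things in the scene. Friction and masses are not known exactly. Their poses are not given: they have to be found in the camera images.
- pump: grey dosing pump fixed on the table, housing 176 x 160 mm, 80 mm high to its flat aluminium cover plate; origin on the knob's upright axis at table height, z up, +x towards the side with the number window (the far side from the robot), roller pump head on the +y side (31 mm radius, below the cover, reaching y = +110 mm).
- window (a point): centre of the window in the cover plate, 54 mm from the knob axis on the pump's +x side, at the plate's top (80 mm above the table). The opening is 26 mm (radial) by 36 mm; one black 20 mm numeral of the white dial below shows in it, upright to someone standing beyond the pump, facing the robot.
- dial (a joint): turn of the number dial, rad, clockwise from above positive. The knob and the dial turn together on the upright axis. Number n is centred in the window at n x 0.628 (7 at 4.398); numbers rise as it is turned clockwise; stops just below 0 and just above 9. It stays where it is left; stiff, about 0.16 N m to turn.
- knob (a joint): how far the knob is pulled up, m: 0 fully home (locked), 0.007 fully up (free to turn). About 3 N of sliding friction; it stays where it is left. Under its skirt are two pins, over a crown of ten flat-topped steel teeth with one slot per number: going down, the pins meet the tooth tops at about 0.005 unless they are over a slot, where the knob goes down to 0.
- knob_grip (a point): grip point of the knob, on its axis: round fluted black plastic knob, 42 mm diameter and 35 mm tall above a skirt of 74 mm diameter. The point is 11.5 mm below the knob's top and 23.5 mm above the skirt's top face, 114 mm above the table when home and 121 mm when pulled up. It moves up and down with the knob.
- lock_pins: the two square 4 mm lock pins under the skirt, 31 mm either side of the axis; origin on the axis, at cover height when home. The slots are 5.6 mm wide: pins enter within about 0.03 rad of a slot's middle. The crown is badly clocked: 7's slot lies up to 0.16 rad to either side of dial 4.398; this is only felt. Push or twist of the pins on the teeth must stay below 20 N.
- jar: bystander: open glass preserve jar, 74 mm diameter, 115 mm high, origin at its foot
- jar_lid: bystander: flat metal jar lid, 76 mm diameter, 12 mm thick, origin at its underside
- board: bystander: controller board with display on a white plate, 110 x 85 mm, 20 mm high, origin at its underside
- screwdriver: bystander: screwdriver 170 mm long, lying on the table

How it is judged:
By the outcome, as a careful person would: the job done as asked, in the order asked, and still so for the second after the job is handed in, with the robot touching nothing.
It also fails if it takes over 72 s, if anything falls off the work surface, if the arm or the gripper's body presses on something with over 40 N, if the wrist force passes 120 N, or if a joint passes its speed limit or range.

## Working session

There is one attempt and no reset: what is moved stays moved. The work goes in short steps, Python scripts to look and compute and a shell command to move; the robot and the scene stay as the last step left them, time stands still between calls to the robot, and variables do not carry over. Pictures are saved under pics/ and viewed, at most 10 in all, crops included, and the job is handed in when it is done.

```bash
mkdir -p pics; cat > h.py <<'E'
import numpy as np,cv2
from rig import *
def ray(c,uv):
    K=c["K"];k=c["k1"]
    d=cv2.undistortPoints(np.array([[uv]],float),np.array(K,float),np.array([k,0,0,0,0],float))[0,0]
    E=np.array(c["extrinsics"]);v=E[:3,:3]@np.array([d[0],-d[1],-1]);return E[:3,3],v
def at_z(c,uv,z):
    o,v=ray(c,uv);return o+v*(z-o[2])/v[2]
def proj(c,p):
    E=np.array(c["extrinsics"]);q=E[:3,:3].T@(np.array(p)-E[:3,3]);x=np.array([q[0],-q[1]])/-q[2]
    x=x*(1+c["k1"]*(x@x));K=np.array(c["K"]);return K[:2,:2]@x+K[:2,2]
E
python3 - <<'E'
from h import *
s=read_state();print({k:np.round(v,3) for k,v in s.items()},grip_depth)
ims=[]
for n in["top","side"]:
    c=camera(n);ims.append(c["frame"])
    print(n,np.round(c["extrinsics"],3).tolist(),c["k1"])
    for t in["pump","knob_grip","jar","jar_lid","board","screwdriver"]:
        for d in silhouettes(c,t)[:2]:
            ys,xs=np.nonzero(d["mask"]);
            print(t,round(d["score"],2),d["xy"],xs.min(),xs.max(),ys.min(),ys.max(),np.round(at_z(c,d["xy"],.13 if t=="knob_grip" else .04),3))
cv2.imwrite("pics/a.png",cv2.resize(np.vstack(ims),None,fx=.71,fy=.71,interpolation=cv2.INTER_AREA))
E
```

```text
{'clock': np.float64(0.0), 'q': array([ 1.2  ,  0.412, -0.013,  1.597,  0.006,  1.134, -0.082]), 'qd': array([ 0.   ,  0.001, -0.001,  0.001, -0.001,  0.001, -0.   ]), 'joint_torque': array([-1.0000e-03, -6.0063e+01,  6.8200e-01, -2.9941e+01,  1.4000e-02,
        1.1000e-02, -0.0000e+00]), 'tcp_pos': array([ 0.186, -0.596,  0.23 ]), 'tcp_rot': array([-0.001,  0.989,  0.151, -0.   ]), 'ft_force': array([1.002, 0.265, 0.349]), 'torque': array([0.062, 0.012, 0.019]), 'grasp_force': np.float64(0.0), 'opening': np.float64(0.085)} 0.0187
top [[-0.005, 0.989, -0.15, 0.406], [-1.0, -0.002, 0.024, 0.005], [0.024, 0.15, 0.988, 1.081], [0.0, 0.0, 0.0, 1.0]] -0.0692080992830772
pump 0.88 [261.2, 192.4] 216 303 152 242 [0.6   0.049 0.04 ]
knob_grip 0.72 [261.3, 197.0] 245 276 179 210 [0.573 0.045 0.13 ]
jar 0.67 [131.1, 231.6] 112 154 216 248 [0.502 0.371 0.04 ]
jar_lid 0.77 [393.6, 277.9] 380 408 263 292 [ 0.386 -0.278  0.04 ]
jar_lid 0.19 [260.5, 195.4] 217 304 152 242 [0.592 0.05  0.04 ]
board 0.65 [415.2, 203.7] 393 433 182 229 [ 0.571 -0.341  0.04 ]
screwdriver 0.74 [361.7, 125.4] 356 365 106 167 [ 0.777 -0.211  0.04 ]
side [[-0.742, 0.495, -0.452, -0.04], [-0.67, -0.53, 0.519, 0.667], [0.018, 0.688, 0.725, 1.069], [0.0, 0.0, 0.0, 1.0]] 0.05637464621440358
pump 0.67 [252.9, 241.1] 212 296 199 280 [0.579 0.057 0.04 ]
knob_grip 0.72 [254.9, 224.5] 239 267 210 237 [0.558 0.069 0.13 ]
jar 0.82 [182.8, 332.4] 163 200 307 361 [0.508 0.356 0.04 ]
jar 0.34 [254.9, 225.6] 239 267 210 237 [0.613 0.015 0.04 ]
jar_lid 0.93 [390.7, 217.9] 374 400 207 229 [ 0.361 -0.259  0.04 ]
board 0.89 [347.5, 179.0] 325 367 163 192 [ 0.542 -0.304  0.04 ]
screwdriver 0.63 [266.7, 166.2] 252 293 154 181 [ 0.754 -0.182  0.04 ]
```

View pics/a.png

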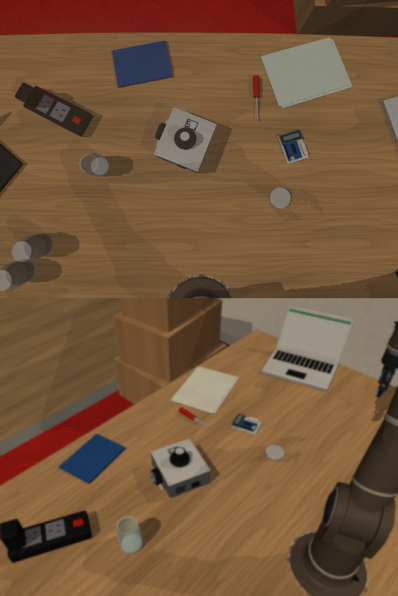

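The top view shows the pump at about (261,193) full-res with its window on the far side. The bystanders stand well clear of it. Next I'll triangulate the knob and read the window.

```bash
python3 - <<'E'
from h import *
c=camera("top");s=camera("side");R=[]
A=np.zeros((3,3));b=np.zeros(3)
for k in(c,s):
    d=silhouettes(k,"knob_grip")[0];o,v=ray(k,d["xy"]);v/=np.linalg.norm(v);P=np.eye(3)-np.outer(v,v);A+=P;b+=P@o
p=np.linalg.solve(A,b);print(p)
m=silhouettes(c,"pump")[0]["mask"].astype(np.uint8)
cn=max(cv2.findContours(m,0,2)[0],key=cv2.contourArea);print(cv2.minAreaRect(cn))
from scipy.spatial.transform import Rotation as Ro
st=read_state();q=np.array(st["tcp_rot"]);R=Ro.from_quat(q[[1,2,3,0]]).as_matrix();print(R.round(3))
t=np.array([p[0]-.0,p[1],.26]);print("delta cm",(R.T@(t-st["tcp_pos"])*100).round(1))
cr=np.rot90(c["frame"][145:250,205:310],2);cv2.imwrite("pics/b.png",cv2.resize(cr,(560,560),interpolation=cv2.INTER_CUBIC))
E
```

```text
[0.58070394 0.04917212 0.10059834]
((255.9535675048828, 194.98118591308594), (77.09468841552734, 76.74403381347656), 22.06789779663086)
[[ 0.954  0.298 -0.   ]
 [ 0.298 -0.954 -0.   ]
 [-0.     0.    -1.   ]]
delta cm [ 56.9 -49.9  -2.9]
```

View pics/b.png

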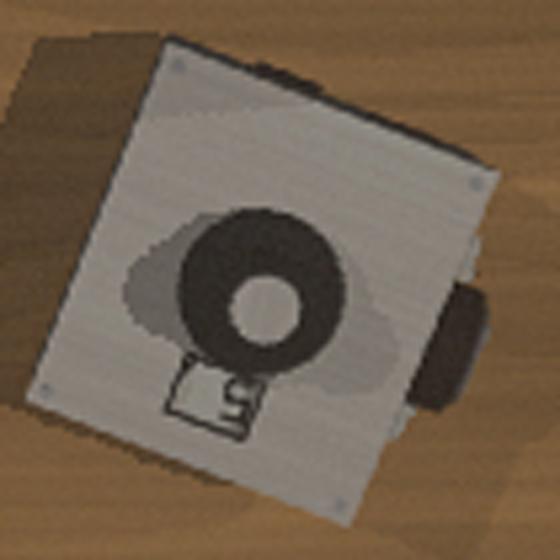

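The window appears to show a "5" to the right of centre, so the dial is just short of 5. Moving over the knob for a closer look.

```bash

python3 -m pendant '{"hand":[0,0,0,0,0],"delta_pos":[[3.8,-3.3,-0.6],[7.6,-6.6,-1.2],[11.4,-9.9,-1.8],[15.2,-13.3,-2.4],[19,-16.6,-3]],"twist":[0,0,0,0,0]}' 60
python3 -m pendant '{"hand":[0,0,0,0,0],"delta_pos":[[3.8,-3.3,0],[7.6,-6.6,0],[11.4,-9.9,0],[15.2,-13.3,0],[19,-16.6,0]],"twist":[0,0,0,0,0]}'
python3 -m pendant '{"hand":[0,0,0,0,0],"delta_pos":[[3.8,-3.3,0],[7.6,-6.6,0],[11.4,-9.9,0],[15.2,-13.3,0],[18.9,-16.7,0]],"twist":[0,0,0,0,0]}'
python3 - <<'E'
from h import *
st=read_state();print(st["clock"],st["q"].round(3) if hasattr(st["q"],"round") else st["q"],st["tcp_pos"],st["tcp_rot"])
c=camera("wrist");print(np.round(c["extrinsics"],3).tolist(),c["k1"])
cv2.imwrite("pics/w.png",c["frame"])
for t in("knob_grip","pump"):
  for d in silhouettes(c,t)[:2]:
    ys,xs=np.nonzero(d["mask"]);print(t,d["score"],d["xy"],xs.min(),xs.max(),ys.min(),ys.max(),at_z(c,d["xy"],.10))
E
```

```text
clock: 1.58
tcp_pos: [0.319, -0.38, 0.2617]
tcp_rot: [0.0, 0.989, 0.151, 0.0]
ft_force: [0.2, 0.6, -0.3]
opening: 0.0853
grasp_force: 0.0
clock: 2.2
tcp_pos: [0.4508, -0.165, 0.2616]
tcp_rot: [0.0, 0.989, 0.151, 0.0]
ft_force: [1.0, -0.8, -0.5]
opening: 0.0857
grasp_force: 0.0
clock: 2.82
tcp_pos: [0.5815, 0.0506, 0.2614]
tcp_rot: [0.0, 0.989, 0.151, 0.0]
ft_force: [1.5, -0.3, -0.1]
opening: 0.0851
grasp_force: 0.0
2.825 [ 0.181  0.357 -0.461  1.637  0.169  1.187 -1.587] [0.58149233 0.05063272 0.26140051] [1.18363811e-04 9.88601665e-01 1.50554637e-01 1.89254829e-04]
[[0.298, 0.913, 0.278, 0.652], [-0.954, 0.285, 0.087, 0.071], [0.0, -0.291, 0.957, 0.404], [0.0, 0.0, 0.0, 1.0]] -0.08108351927659815
knob_grip 0.81 [285.8, 186.0] 248 324 147 222 [0.58580144 0.04892262 0.1       ]
pump 0.87 [282.1, 170.2] 173 401 59 285 [0.59916382 0.05673298 0.1       ]
```

View pics/w.png

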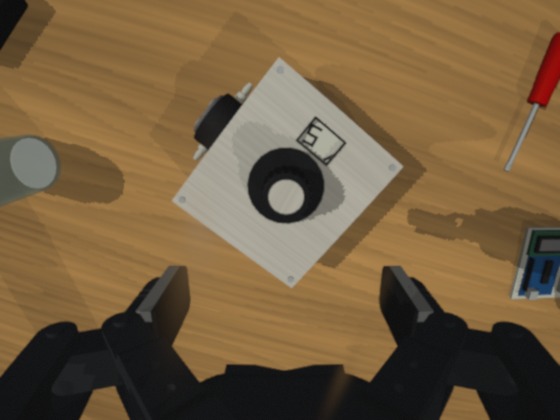

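The wrist view shows 5 in the window at about (316,133), left of the window centre (321,141). The knob top is at about (287,197).

```bash
cat >> h.py <<'E'
def knob(c,zt):
    # bright disc inside knob mask
    m=silhouettes(c,"knob_grip")[0]["mask"].astype(np.uint8)
    g=cv2.cvtColor(c["frame"],6); mm=cv2.erode(m,np.ones((9,9)))
    b=((g>110)&(mm>0)).astype(np.uint8)
    cn=max(cv2.findContours(b,0,2)[0],key=cv2.contourArea);(u,v),r=cv2.minEnclosingCircle(cn)
    return (u,v),r,at_z(c,(u,v),zt)
E
python3 - <<'E'
from h import *
c=camera("wrist")
print(knob(c,.1325))
P=np.array([at_z(c,u,.08)[:2] for u in[(280,58),(402,167),(291,287),(174,200)]]);print(P,np.linalg.norm(P-np.roll(P,-1,0),axis=1))
for u in [(321,141),(300,138),(318,118),(345,143),(326,164)]: print("win",at_z(c,u,.08))
f=c["frame"][100:180,280:360];cv2.imwrite("pics/n.png",cv2.resize(f,(560,560),interpolation=cv2.INTER_CUBIC))
E
```

```text
((288.3825988769531, 196.94534301757812), 17.64904022216797, array([0.58403844, 0.04863755, 0.1325    ]))
[[ 0.69380543  0.09146208]
 [ 0.6349577  -0.05472219]
 [ 0.47340708  0.00930097]
 [ 0.53222999  0.15478382]] [0.15758458 0.17377447 0.15692481 0.17354039]
win [0.6339252 0.0309358 0.08     ]
win [0.63041607 0.0512215  0.08      ]
win [0.65355389 0.04083297 0.08      ]
win [0.63931897 0.00805485 0.08      ]
win [0.61424504 0.01878198 0.08      ]
```

View pics/n.png

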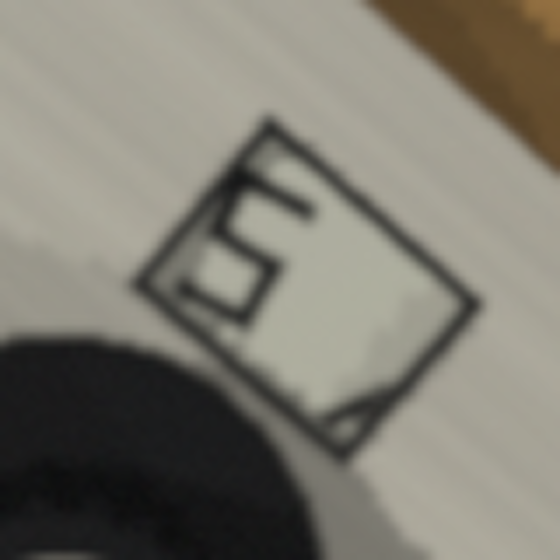

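```bash
python3 - <<'E'
from h import *
c=camera("wrist");ax=np.array([.584,.0486])
for z in(.08,.075):
  a=[]
  for u in[(315.3,135.4),(324,141.7)]:
    d=at_z(c,u,z)[:2]-ax;a.append(np.arctan2(d[1],d[0]));print(np.linalg.norm(d),a[-1])
  print("off",a[0]-a[1],a[0]+.375)
s=read_state();q=np.array(s["tcp_rot"]);from scipy.spatial.transform import Rotation as Ro
print("to axis, tool cm",Ro.from_quat(q[[1,2,3,0]]).as_matrix().T@(np.array([*ax,.121-.0187])-s["tcp_pos"])*100)
E
python3 -m pendant '{"hand":[0,0,0,0,0],"delta_pos":[[0,0,0],[0,0,0],[0,0,0],[0,0,0],[0,0,0]],"twist":[-0.18,-0.36,-0.54,-0.72,-0.9]}'
python3 -c "from rig import *;print(read_state()['q'])"
```

```text
0.05466078238644529 -0.2809821929841641
0.05540582135371974 -0.47126039243967094
off 0.19027819945550684 0.0940178070158359
0.05459907144538763 -0.2919762122240628
0.05548748764965501 -0.4849834230572046
off 0.19300721083314182 0.08302378777593722
to axis, tool cm [ 0.37519365  0.04520011 15.88403136]
clock: 3.75
tcp_pos: [0.5804, 0.0473, 0.2615]
tcp_rot: [0.001, 0.824, 0.567, -0.0]
ft_force: [-0.3, 0.0, -0.5]
opening: 0.0854
grasp_force: 0.0
[ 0.30999806  0.38482797 -0.63279981  1.63208218  0.24144726  1.20389067
 -0.73995106]
```

```bash
python3 -m pendant '{"hand":[0,0,0,0,0],"delta_pos":[[0,0,0],[0,0,0],[0,0,0],[0,0,0],[0,0,0]],"twist":[-0.17,-0.34,-0.5,-0.5,-0.5]}'
python3 - <<'E'
from h import *
c=camera("wrist");print(read_state()["q"])
print(knob(c,.1325)); d=silhouettes(c,"knob_grip")[0];m=d["mask"].astype(np.uint8)
cn=max(cv2.findContours(m,0,2)[0],key=cv2.contourArea);e=cv2.fitEllipse(cn);print(e,[at_z(c,e[0],z) for z in(.0935,.0975)])
for ax in([.584,.0486],[.583,.0433]):
  print([proj(c,[*ax,z]) for z in(.08,.0975,.1325)])
f=c["frame"].copy();cv2.imwrite("pics/w2.png",f)
E
```

```text
clock: 4.38
tcp_pos: [0.5806, 0.0483, 0.2614]
tcp_rot: [0.0, 0.661, 0.751, -0.0]
ft_force: [-1.7, 0.5, -0.5]
opening: 0.0851
grasp_force: 0.0
[ 0.37676465  0.40879012 -0.73326364  1.62706408  0.28814392  1.21705475
 -0.28816302]
((288.8783874511719, 197.6351318359375), 17.50335121154785, array([0.58417965, 0.04877632, 0.1325    ]))
((288.47991943359375, 185.49407958984375), (74.50070190429688, 76.08450317382812), 101.67937469482422) [array([0.58409492, 0.05042111, 0.0935    ]), array([0.58392672, 0.05132491, 0.0975    ])]
[array([287.98634067, 184.22706649]), array([288.18174882, 188.27048932]), array([288.64216414, 197.80745866])]
[array([286.31767203, 189.19592456]), array([286.42349187, 193.48530869]), array([286.67256651, 203.59291643])]
```

View pics/w2.png

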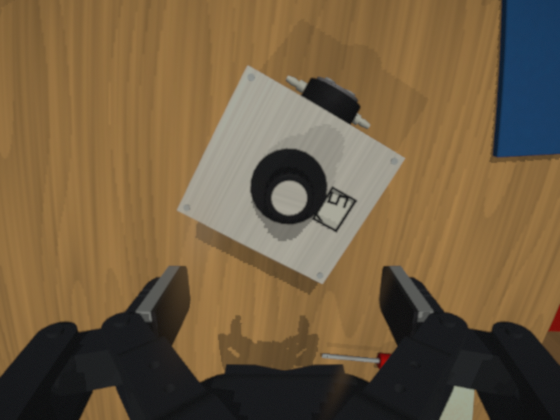

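```bash
python3 -m pendant '{"hand":[0,0,0,0,0],"delta_pos":[[0,0.35,4],[0,0.35,8],[0,0.35,12],[0,0.35,12.7],[0,0.35,12.7]],"twist":[0,0,0,0,0]}'; python3 -c "
from h import *
s=read_state();print(s['tcp_pos'],s['tcp_rot'],s['q'])
c=camera('wrist');print(knob(c,.1325),proj(c,[.584,.0487,.1325]))"
```

```text
clock: 5.15
tcp_pos: [0.5845, 0.0502, 0.1349]
tcp_rot: [0.0, 0.659, 0.752, 0.0]
ft_force: [0.2, -0.2, 0.1]
opening: 0.0853
grasp_force: 0.0
[0.58445836 0.05016919 0.13493737] [9.44970179e-06 6.58997636e-01 7.52144994e-01 1.55641412e-04] [ 0.32687118  0.5387982  -0.6790696   1.76013452  0.39727175  0.98371333
 -0.37543729]
((283.8166809082031, 267.5), 30.517024993896484, array([0.58417714, 0.04883765, 0.1325    ])) [283.41942491 267.70857521]
```

```bash
python3 -m pendant '{"hand":[0,0,0,0,0],"delta_pos":[[-0.14,-0.05,1.5],[-0.14,-0.05,3.1],[-0.14,-0.05,3.1],[-0.14,-0.05,3.1],[-0.14,-0.05,3.1]],"twist":[0,0,0,0,0]}' 40;python3 -m pendant '{"hand":[255,255,255,255,255],"delta_pos":[[0,0,0],[0,0,0],[0,0,0],[0,0,0],[0,0,0]],"twist":[0,0,0,0,0]}' 40
python3 -m pendant '{"hand":[255,255,255,255,255],"delta_pos":[[0,0,0],[0,0,0],[0,0,0],[0,0,0],[0,0,0]],"twist":[0,0,0,0.05,0.1]}'; python3 -c "
from rig import *;print(read_state()['torque'])"
```

```text
clock: 5.88
tcp_pos: [0.5841, 0.0485, 0.1036]
tcp_rot: [0.0, 0.659, 0.752, 0.0]
ft_force: [-0.4, 0.3, 0.2]
opening: 0.0853
grasp_force: 0.0
clock: 6.5
tcp_pos: [0.5843, 0.0484, 0.1035]
tcp_rot: [0.0, 0.659, 0.752, 0.0]
ft_force: [2.0, 0.0, 0.5]
opening: 0.0408
grasp_force: 41.7
clock: 7.12
tcp_pos: [0.5841, 0.0485, 0.1035]
tcp_rot: [0.0, 0.696, 0.718, 0.0]
ft_force: [3.0, 0.7, 2.0]
opening: 0.0409
grasp_force: 41.9
[ 0.04312059 -0.49070151  0.11975552]
```

```bash
python3 -m pendant '{"hand":[255,255,255,255,255],"delta_pos":[[0,0,0],[0,0,0],[0,0,0],[0,0,0],[0,0,0]],"twist":[0.16,0.32,0.48,0.64,0.8]}'; python3 -m pendant '{"hand":[255,255,255,255,255],"delta_pos":[[0,0,0],[0,0,0],[0,0,0],[0,0,0],[0,0,0]],"twist":[0.15,0.3,0.45,0.5,0.5]}'; python3 -c "
from h import *
s=read_state();print(s['torque'],s['q'][6],s['tcp_rot'])
c=camera('wrist');cv2.imwrite('pics/w3.png',c['frame'])"
```

```text
clock: 7.75
tcp_pos: [0.583, 0.049, 0.1031]
tcp_rot: [-0.0, 0.921, 0.389, -0.001]
ft_force: [-0.3, 1.8, 1.4]
opening: 0.0405
grasp_force: 41.8
clock: 8.38
tcp_pos: [0.5827, 0.0498, 0.103]
tcp_rot: [-0.001, 0.988, 0.152, -0.001]
ft_force: [-1.2, 4.0, 1.0]
opening: 0.0411
grasp_force: 41.9
[ 1.1469683   0.50278769 -0.08440395] -1.6113107522332857 [-6.43391060e-04  9.88449753e-01  1.51544882e-01 -9.06285814e-04]
```

View pics/w3.png

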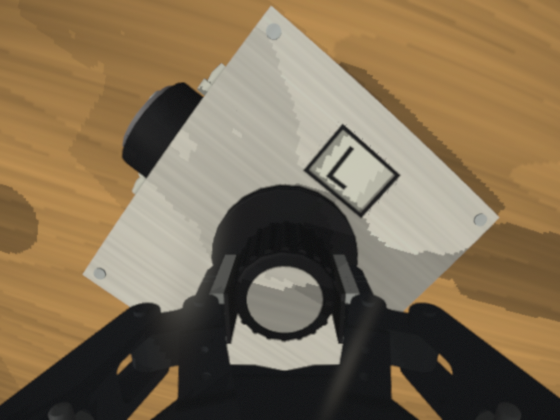

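7 shows at about (345,168) against the window centre (352,170), so it is nearly centred. Next, light pressure to find the tooth tops.

```bash
python3 -m pendant '{"hand":[255,255,255,255,255],"delta_pos":[[0,0,0.05],[0,0,0.1],[0,0,0.15],[0,0,0.2],[0,0,0.2]],"twist":[0.01,0.02,0.03,0.04,0.05]}'; python3 -c "
from rig import *;print(read_state()['torque'],read_state()['tcp_pos'])"
python3 -m pendant '{"hand":[255,255,255,255,255],"delta_pos":[[0,0,0.03],[0,0,0.06],[0,0,0.1],[0,0,0.1],[0,0,0.1]],"twist":[0,0,0,0,0]}'; python3 -c "
from rig import *;print(read_state()['torque'],read_state()['tcp_pos'],read_state()['tcp_rot'])"
```

```text
clock: 9.05
tcp_pos: [0.5827, 0.0498, 0.1009]
tcp_rot: [-0.001, 0.992, 0.127, -0.001]
ft_force: [-3.0, 5.3, 2.9]
opening: 0.0407
grasp_force: 41.9
[1.39092189 0.61460865 0.23497526] [0.58270267 0.04978849 0.10094658]
clock: 9.68
tcp_pos: [0.5827, 0.0498, 0.1001]
tcp_rot: [-0.001, 0.992, 0.127, -0.001]
ft_force: [-2.5, 5.0, 3.3]
opening: 0.0407
grasp_force: 41.9
[1.37530521 0.8080431  0.20171406] [0.58270884 0.04979933 0.10014137] [-7.51542331e-04  9.91855947e-01  1.27359394e-01 -8.94406016e-04]
```

```bash
python3 -m pendant '{"hand":[255,255,255,255,255],"delta_pos":[[0,0,0.02],[0,0,0.05],[0,0,0.07],[0,0,0.1],[0,0,0.1]],"twist":[0,0,0,0,0]}'; python3 -c "
from rig import *;print(read_state()['torque'],read_state()['tcp_pos'],read_state()['tcp_rot'])"
```

```text
clock: 10.3
tcp_pos: [0.5827, 0.0498, 0.0992]
tcp_rot: [-0.001, 0.992, 0.127, -0.001]
ft_force: [-3.5, 5.1, 4.5]
opening: 0.0407
grasp_force: 42.0
[1.30844498 0.85045481 0.21242141] [0.58273456 0.04982267 0.09924905] [-7.33263276e-04  9.91851940e-01  1.27390935e-01 -8.60978033e-04]
```

```bash
python3 - <<'E'
from h import *
c=camera("wrist");old=cv2.imread("pics/w3.png")
def el(f):
    g=cv2.cvtColor(f,6)[255:345,235:335];b=(g>75).astype(np.uint8)
    cn=max(cv2.findContours(b,0,1)[0],key=cv2.contourArea);return cv2.fitEllipse(cv2.convexHull(cn))
print(el(old),el(c["frame"]))
v=[x[240:345,200:370] for x in(old,c["frame"])];cv2.imwrite("pics/cmp.png",cv2.resize(np.vstack([np.hstack(v)]),None,fx=2.2,fy=2.2))
E
```

```text
((49.193939208984375, 43.911651611328125), (66.71871948242188, 75.98477935791016), 91.0921859741211) ((49.04441833496094, 44.10380172729492), (66.68411254882812, 75.81574249267578), 91.06704711914062)
```

View pics/cmp.png

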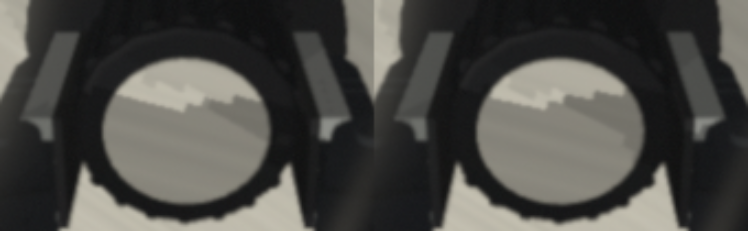

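The knob disc is unmoved between the fingers, at about (187,130) in the left crop and the same place in the right one. So there is no slip: the knob itself has gone down past the tooth tops and is in the slot. Continuing gently.

```bash
python3 -m pendant '{"hand":[255,255,255,255,255],"delta_pos":[[0,0,0.03],[0,0,0.06],[0,0,0.1],[0,0,0.13],[0,0,0.15]],"twist":[0,0,0,0,0]}'; python3 -m pendant '{"hand":[255,255,255,255,255],"delta_pos":[[0,0,0.02],[0,0,0.04],[0,0,0.06],[0,0,0.08],[0,0,0.1]],"twist":[0,0,0,0,0]}'; python3 -c "
from rig import *;print(read_state()['torque'],read_state()['tcp_pos'],read_state()['tcp_rot'])"
```

```text
clock: 10.98
tcp_pos: [0.5827, 0.0498, 0.0979]
tcp_rot: [-0.001, 0.992, 0.127, -0.001]
ft_force: [-5.2, 4.5, 6.8]
opening: 0.041
grasp_force: 42.2
clock: 11.6
tcp_pos: [0.5828, 0.0499, 0.0973]
tcp_rot: [-0.001, 0.992, 0.127, -0.001]
ft_force: [-6.4, 4.4, 10.7]
opening: 0.0407
grasp_force: 42.6
[1.25643363 1.36879748 0.31263859] [0.58280037 0.04987356 0.09734204] [-6.64430010e-04  9.91843967e-01  1.27454270e-01 -7.15954853e-04]
```

```bash
python3 -m pendant '{"hand":[255,255,255,255,255],"delta_pos":[[-0.02,-0.03,0],[-0.04,-0.05,0],[-0.04,-0.05,0],[-0.04,-0.05,0],[-0.04,-0.05,0]],"twist":[-0.005,-0.01,-0.015,-0.02,-0.02]}'; python3 -c "
from rig import *;print(read_state()['torque'],read_state()['tcp_pos'],read_state()['tcp_rot'])"
```

```text
clock: 12.22
tcp_pos: [0.5828, 0.0498, 0.0973]
tcp_rot: [-0.001, 0.991, 0.137, -0.0]
ft_force: [-4.5, 4.3, 7.3]
opening: 0.0407
grasp_force: 42.5
[ 1.12396092  0.86401293 -0.02371138] [0.58275248 0.04979112 0.09732958] [-5.93739485e-04  9.90611484e-01  1.36705642e-01 -3.21227921e-04]
```

```bash
python3 -m pendant '{"hand":[255,255,255,255,255],"delta_pos":[[-0.02,-0.02,0.02],[-0.02,-0.02,0.04],[-0.02,-0.02,0.06],[-0.02,-0.02,0.06],[-0.02,-0.02,0.06]],"twist":[0,0,0,0,0]}'; python3 -c "
from rig import *;print(read_state()['torque'],read_state()['tcp_pos'],read_state()['tcp_rot'])"
```

```text
clock: 12.85
tcp_pos: [0.5828, 0.0498, 0.0972]
tcp_rot: [-0.0, 0.991, 0.137, -0.0]
ft_force: [-5.2, 2.5, 11.5]
opening: 0.0408
grasp_force: 42.7
[ 0.99298698  1.0223553  -0.11163533] [0.58276697 0.04981278 0.09723722] [-4.45169131e-04  9.90623631e-01  1.36618529e-01 -2.43920327e-05]
```

```bash
python3 -m pendant '{"hand":[255,255,255,255,255],"delta_pos":[[-0.02,0,0],[-0.04,0,0.01],[-0.04,0,0.01],[-0.04,0,0.01],[-0.04,0,0.02]],"twist":[0.01,0.02,0.01,0,-0.01]}'; python3 -c "
from rig import *;print(read_state()['torque'],read_state()['tcp_pos'],read_state()['tcp_rot'])"
python3 -m pendant '{"hand":[255,255,255,255,255],"delta_pos":[[0,0,0],[0,0,0],[0,0,0.01],[0,0,0.01],[0,0,0.01]],"twist":[0.01,0.02,0.02,0.02,0.02]}'; python3 -c "
from rig import *;print(read_state()['torque'],read_state()['tcp_pos'],read_state()['tcp_rot'])"
```

```text
clock: 13.48
tcp_pos: [0.5827, 0.0498, 0.0972]
tcp_rot: [-0.001, 0.99, 0.142, 0.0]
ft_force: [-3.9, 3.6, 11.8]
opening: 0.0405
grasp_force: 42.9
[ 1.05978786  0.92765864 -0.15004532] [0.58272153 0.04984687 0.09721652] [-5.01112625e-04  9.89907318e-01  1.41714936e-01  3.56992463e-04]
clock: 14.1
tcp_pos: [0.5827, 0.0499, 0.0972]
tcp_rot: [-0.0, 0.991, 0.132, 0.0]
ft_force: [-3.6, 2.8, 12.7]
opening: 0.0407
grasp_force: 42.9
[1.00766943 0.9666355  0.23597304] [0.58274121 0.04985412 0.0972346 ] [-3.94349906e-04  9.91244241e-01  1.32039881e-01  4.12129010e-04]
```

The knob has bottomed firmly, with z steady through the rocking. I'll unload, open and look.

```bash
python3 -m pendant '{"hand":[255,255,255,255,255],"delta_pos":[[0,0,-0.03],[0,0,-0.06],[0,0,-0.06],[0,0,-0.06],[0,0,-0.06]],"twist":[-0.01,-0.01,-0.01,-0.01,-0.01]}' 
python3 -m pendant '{"hand":[0,0,0,0,0],"delta_pos":[[0,0,0],[0,0,0],[0,0,0],[0,0,0],[0,0,0]],"twist":[0,0,0,0,0]}' 
python3 -m pendant '{"hand":[0,0,0,0,0],"delta_pos":[[0,0,-1],[0,0,-2.2],[0,0,-3.4],[0,0,-3.4],[0,0,-3.4]],"twist":[0,0,0,0,0]}' 
python3 - <<'E'
from h import *
c=camera("wrist");print(knob(c,.1255));print([(z,proj(c,[.5842,.0488,z]),(proj(c,[.5842,.0488,z])-proj(c,[.5842+.0165,.0488,z]))) for z in(.1255,.1275,.1325)])
f=c["frame"];cv2.imwrite("pics/w4.png",f)
E
```

```text
clock: 14.72
tcp_pos: [0.5827, 0.0498, 0.0973]
tcp_rot: [-0.001, 0.991, 0.137, 0.0]
ft_force: [-3.5, 3.6, 8.1]
opening: 0.0408
grasp_force: 42.6
clock: 15.35
tcp_pos: [0.5827, 0.0487, 0.0964]
tcp_rot: [0.0, 0.991, 0.136, -0.0]
ft_force: [-0.4, 0.3, 0.1]
opening: 0.0855
grasp_force: 0.0
clock: 15.98
tcp_pos: [0.5826, 0.0487, 0.1305]
tcp_rot: [0.0, 0.991, 0.136, 0.0]
ft_force: [-0.1, 0.7, 0.4]
opening: 0.085
grasp_force: 0.0
((282.5, 260.5), 30.207714080810547, array([0.58479539, 0.04872324, 0.1255    ]))
[(0.1255, array([282.02598386, 261.51605688]), array([-9.24746476, 30.12886689])), (0.1275, array([282.0003224, 263.333094 ]), array([-9.35950033, 30.43567302])), (0.1325, array([281.93349917, 268.06712625]), array([-9.65166715, 31.22799496]))]
```

View pics/w4.png

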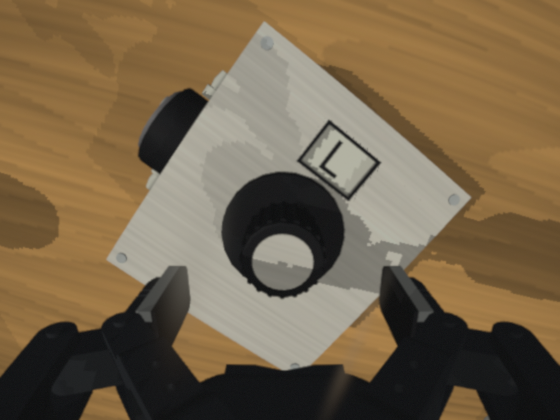

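The view shows 7 in the window at (333,159). The knob disc is at row 260.5, where row 261.5 is predicted for fully home and 268 for pulled up. Retreating and handing in.

```bash
python3 -m pendant '{"hand":[0,0,0,0,0],"delta_pos":[[0,0,-3],[0,0,-6],[0,0,-9],[0,0,-10],[0,0,-10]],"twist":[0,0,0,0,0]}'; python3 -c "
from rig import *;print(sign_off())"
```

```text
clock: 16.7
tcp_pos: [0.5827, 0.0488, 0.2302]
tcp_rot: [0.0, 0.991, 0.136, 0.0]
ft_force: [-0.3, -0.1, -0.0]
opening: 0.0854
grasp_force: 0.0
the job is handed in; nothing more can be done
None
```

The knob is turned to 7 and pushed down in its slot, and the wrist picture taken after letting go shows it fully home. The vertical push read at most 12.7 N, nothing else was touched, and the job was handed in at 16.7 s, though `sign_off()` returned no verdict.

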